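Put the spice jars back in their caddy

TASK

Put the three lidded spice jars back in the caddy, each standing in the well of its own shape: the round jar in the round well, the square one in the square well, the oblong one in the oblong well. Someone has left the candle in one of the wells; it does not belong there, so stand it on the middle of the cork coaster. Keep everything upright, set it down rather than dropping it, and leave the open beaker and the open square pot where they stand.

Things in the scene. Friction and masses are not known exactly. Their poses are not given: they have to be found in the camera images.
- round_jar: The round jar: 46 mm in diameter (lid 47 mm). White ceramic, flat wooden lid (fixed on) of the same outline, small wooden knob (16 mm across, 10 mm high) in the middle; 72 mm high to the top of the lid, 82 mm with the knob; about 0.17 kg, loose, upright on the counter (z = 0). Origin: centre of its underside, z up.
- square_jar: The square jar: 44 x 44 mm in plan (lid 45 mm), sides along its x and y. White ceramic, flat wooden lid (fixed on) of the same outline, small wooden knob (16 mm across, 10 mm high) in the middle; 72 mm high to the top of the lid, 82 mm with the knob; about 0.17 kg, loose, upright on the counter (z = 0). Origin: centre of its underside, z up.
- oblong_jar: The oblong jar: 34 mm along its x by 62 mm along its y (lid 35 x 63 mm). White ceramic, flat wooden lid (fixed on) of the same outline, small wooden knob (16 mm across, 10 mm high) in the middle; 72 mm high to the top of the lid, 82 mm with the knob; about 0.17 kg, loose, upright on the counter (z = 0). Origin: centre of its underside, z up.
- candle: Candle in a round white ceramic pot with no lid: 44 mm in diameter, straight sides, 62 mm high, wax with a dark wick 16 mm below its rim; about 0.13 kg, loose. At the start it stands upright on the floor of one of the three wells, near its middle. Origin: centre of its underside, z up.
- round_well: One of 3 fixed wooden blocks (90 x 90 x 28 mm) in a row along their y, 94 mm pitch, in any order, in a low steel tray (110 x 324 mm with end handles, none above 26 mm). Origin: centre of the underside, 6 mm above the counter; z up, x, y along the sides. Well floor 6 mm, block top 28 mm above the origin. This one: central round opening, 64 mm across.
- square_well: One of 3 fixed wooden blocks (90 x 90 x 28 mm) in a row along their y, 94 mm pitch, in any order, in a low steel tray (110 x 324 mm with end handles, none above 26 mm). Origin: centre of the underside, 6 mm above the counter; z up, x, y along the sides. Well floor 6 mm, block top 28 mm above the origin. This one: central square opening, 60 x 60 mm.
- oblong_well: One of 3 fixed wooden blocks (90 x 90 x 28 mm) in a row along their y, 94 mm pitch, in any order, in a low steel tray (110 x 324 mm with end handles, none above 26 mm). Origin: centre of the underside, 6 mm above the counter; z up, x, y along the sides. Well floor 6 mm, block top 28 mm above the origin. This one: central oblong opening, 50 (x) by 78 mm (y).
- coaster: Round cork coaster, 80 mm in diameter and 6 mm thick, fixed, lying on the counter. Origin: centre of its underside; its top is 6 mm above it.
- open_beaker: Look-alike of the round jar, to be left alone: empty white ceramic beaker without a lid, 48 mm across its rim, a little narrower below, 70 mm high, loose, upright on the counter. Origin: centre of its underside.
- open_square_pot: Look-alike of the square jar, to be left alone: empty white ceramic pot without a lid, 45 x 45 mm and 66 mm high, loose, upright on the counter. Origin: centre of its underside.
There are look-alikes about, which are no part of the job. Leave any purple look-alike of the candle alone.

How it is judged:
By the outcome, as a careful person would: the job done as asked, in the order asked, and still so for the second after the job is handed in, with the robot touching nothing.
It also fails if it takes over 117 s, if anything falls off the work surface, if the arm or the gripper's body presses on something with over 40 N, if the wrist force passes 120 N, or if a joint passes its speed limit or range.

ROBOT

A 6-joint arm with a two-finger parallel gripper is mounted at the origin on the work surface. World frame = base frame: x ahead of the robot, y to its left, z up, the work surface at z = 0. Lengths are in m, angles in rad, forces in N, time in s.
With the tool pointing down it reaches from about 0.35 to 0.775 m from the base axis. Payload 5.5 kg.
Tool frame: the origin (TCP) lies midway between the tips of the shut fingers; the grasp point (between the pads) lies 19 mm behind it (manip.grasp_offset is the distance from the TCP to the grasp point, in m); z points along the fingers, y is the line along which they close (so a half turn about z gives the same grasp; the last joint's range is limited). The gripper opens to 85 mm and grips with 20 to 120 N. Pads are 22 mm wide; open, the fingers measure 114 mm over their backs; the gripper's body (76 mm by 85 mm) begins 54 mm behind the grasp point. The pads swing forward as they close: fully open they stand 13 mm farther back than shut.
Start: joints at [1.076, 0.313, 0.046, 1.304, 0, 1.431], TCP at [0.2, 0.539, 0.231] pointing down, gripper open.
Joint ranges: [-2.76, 2.76], [-0.86, 1.69], [-1.03, 1.26], [-2.2, 2.34], [-1.47, 1.5], [-3.14, 3.14]. Speed limits (rad/s): [2.57, 2.57, 3.14, 3.14, 3.14, 3.14].

INTERFACE

Orientations are given as [roll, pitch, yaw] about the fixed x, y, z axes, in that order (R = Rz(yaw) Ry(pitch) Rx(roll)).
In Python, from bench import manip, imaging gives the robot as it stands.
- The arm moves only by the shell command python3 -m crank 'ROWS' [FORCE]. ROWS is JSON, a list of rows, each an object with "fingers": the closure, from -1 (fully open) to 1 (shut); "dp": the shift along the tool's x, y, z in cm, a list of three; "roll": the turn about the tool's z in rad. In form: [{"fingers": fingers, "dp": [x, y, z], "roll": roll}, ...]. A call has exactly 8 rows; each row is the pose to reach, as a shift and turn from the pose commanded when the call began, along the tool's axes at that moment; what a row does not reach only later rows make up. A row lasts 1/8 s, in which the tool goes at most 62.5 mm and 10.7 degrees, less where a joint would pass 70% of its speed; a pose out of reach is approached as far as the arm can. A call with a gripper value outside its range is refused whole. The fingers move at their own pace and stop on an object; FORCE is the grip in N (left out, the last holds). Time passes only in rows, so rows that repeat a pose let the fingers close, or fill a call up. It gives the time, the measured TCP pose, the force, the opening and the grip force at its end, in the units of the state.
- manip.sense(): the state, without advancing time (a new reading comes with each control period).
- imaging.capture(name): name is "scene" or "top" or "wrist"; returns a dict with "frame" (480x640x3 uint8, red, green, blue), "fovy" (degrees; the focal length in pixels is half the picture's height over the tangent of half this angle, whatever the lens; pixels are square), "cx", "cy" (the principal point, pixels), "T" (4x4, takes a point from camera to world coordinates); the wrist camera has in their place "tool_from_camera" (4x4, takes a point from camera to tool coordinates, whose origin is the TCP and whose axes are the flange's). Camera axes: x right, y down, z forward; pixel columns grow to the right and rows downward; lengths in m; the calibration is good to about 2 mm. A picture is of the moment at which its call begins: read the wrist's pose just before it. There is no depth.
- manip.close_job(): hands the job in; it is judged then, once.
The state is a dict: "clock": time; "joint_positions": joint angles; "joint_vel": joint speeds; "joint_torque": joint torques, N m; "tool_pos": TCP position; "orientation": TCP orientation; "contact_force": force on the tool from outside, world axes, zero at the start; "moment": the same for the moment, N m; "gripper_width": opening from 0.0 (shut) to 1.0 (fully open); "grip_force": force on a finger pad.
Only numpy, scipy, OpenCV 4.12 (cv2) and the standard library are available. Lean on these libraries where they do the work, as an engineer would, in place of code of your own. Each camera call takes 0.05 s, during which the arm holds its last target. There are 200 camera calls.

## Working session

There is one attempt and no reset: what is moved stays moved. The work goes in short steps, Python scripts to look and compute and a shell command to move; the robot and the scene stay as the last step left them, time stands still between calls to the robot, and variables do not carry over. Pictures are saved under pics/ and viewed, at most 14 in all, crops included, and the job is handed in when it is done.

```bash
ls; mkdir -p pics; python3 - <<'E'
from bench import manip, imaging
import cv2
s=manip.sense(); print(s); print(manip.grasp_offset)
for n in ("scene","top"):
    c=imaging.capture(n); cv2.imwrite(f"pics/{n}0.png",c["frame"][:,:,::-1]); print(n,c["fovy"],c["cx"],c["cy"],c["T"])
E
```

```text
pics
{'clock': 0.0, 'joint_positions': array([1.07640394e+00, 3.13990357e-01, 4.49635125e-02, 1.30362754e+00,
       3.65993753e-05, 1.43119565e+00]), 'joint_vel': array([-8.94159822e-04, -1.04062954e-03, -1.04050306e-03, -1.73707512e-05,
       -1.14624793e-03,  4.20199033e-04]), 'joint_torque': array([-5.74960141e-04, -4.80625999e+01,  2.98529506e+01,  1.92844821e-02,
       -2.02030251e-04,  1.91221929e-06]), 'tool_pos': array([0.19949763, 0.53871842, 0.23040829]), 'orientation': array([-3.13975776e+00, -2.94787850e-04,  2.78680064e+00]), 'contact_force': array([-0.41914467,  0.22493045, -0.20885866]), 'moment': array([ 0.04079281,  0.00806167, -0.01110396]), 'grip_force': 0.0, 'gripper_width': 1.0017268477896173}
0.0187
scene 45.88045395692265 313.6597800102616 238.7600570219509 [[ 0.51111509  0.68929581 -0.5134517   1.15270293]
 [ 0.85936927 -0.39892952  0.31990576 -0.36764366]
 [ 0.01567866 -0.60475328 -0.79625853  0.99262443]
 [ 0.          0.          0.          1.        ]]
top 48.888755508228 314.699280112893 239.9585887620906 [[-0.01494131 -0.97679232  0.21366686  0.31131327]
 [-0.99988578  0.01410973 -0.00541651 -0.01397844]
 [ 0.00227602 -0.21372338 -0.97689157  1.27071204]
 [ 0.          0.          0.          1.        ]]
```

View pics/top0.png

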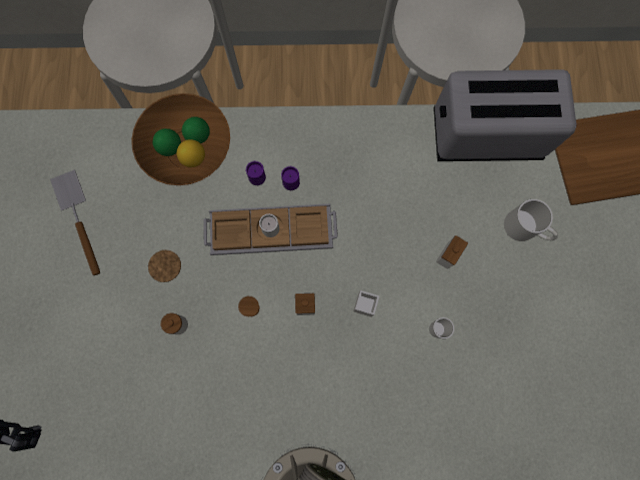

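View pics/scene0.png

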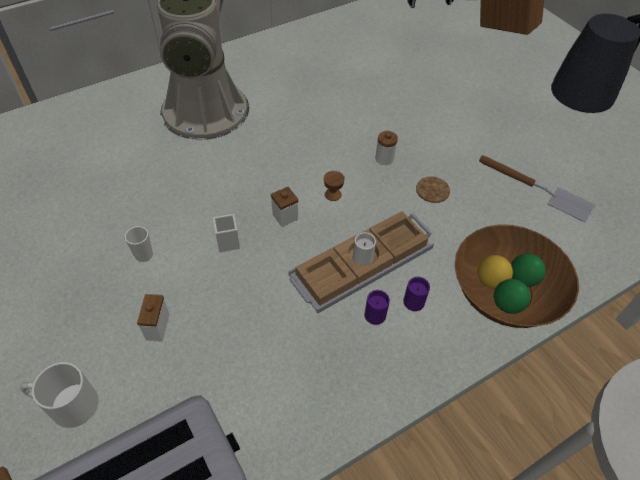

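```bash
cat > h.py <<'E'
import numpy as np, cv2
from bench import manip, imaging
from scipy.spatial.transform import Rotation as Ro
def cap(n,save=None):
    s=manip.sense(); c=imaging.capture(n)
    if 'T' not in c:
        B=np.eye(4);B[:3,:3]=Ro.from_euler('xyz',s['orientation']).as_matrix();B[:3,3]=s['tool_pos']
        c['T']=B@c['tool_from_camera']
    if save: cv2.imwrite(save,c['frame'][:,:,::-1])
    return c
def px2w(c,uv,z):
    uv=np.atleast_2d(np.asarray(uv,float)); f=240/np.tan(np.radians(c['fovy'])/2)
    d=np.c_[(uv[:,0]-c['cx'])/f,(uv[:,1]-c['cy'])/f,np.ones(len(uv))]@c['T'][:3,:3].T
    o=c['T'][:3,3]; return o+d*((z-o[2])/d[:,2])[:,None]
def mask(c,lo,hi):
    return cv2.inRange(cv2.cvtColor(np.ascontiguousarray(c['frame']),cv2.COLOR_RGB2HSV),lo,hi)
def blobs(m,amin):
    cs,_=cv2.findContours(m,cv2.RETR_EXTERNAL,cv2.CHAIN_APPROX_NONE)
    return [k for k in cs if cv2.contourArea(k)>amin]
def rect(c,cnt,z):
    """world min-area rectangle of a contour on plane z: centre, size mm, angle deg of 1st side"""
    w=px2w(c,cnt.reshape(-1,2),z)[:,:2]
    (x,y),(a,b),t=cv2.minAreaRect((w*1000).astype(np.float32)); return x/1000,y/1000,a,b,t
def go(x,y,z,yaw):
    """shift (cm) in tool axes and roll (rad) from present pose to a TCP goal, closing line y at yaw (mod pi)"""
    s=manip.sense(); R=Ro.from_euler('xyz',s['orientation']).as_matrix()
    dp=R.T@(np.array([x,y,z])-s['tool_pos'])*100
    r=-(yaw-s['orientation'][2]); r=(r+np.pi/2)%np.pi-np.pi/2
    print('dp',dp.round(2),'roll',round(r,3),'alt',round(r-np.sign(r)*np.pi,3),'q6',s['joint_positions'][5].round(2),'q1',s['joint_positions'][0].round(2))
E
python3 - <<'E'
from h import *
c=cap('top')
m=mask(c,(3,90,40),(22,255,255))
for k in blobs(m,120):
    u=k.reshape(-1,2).mean(0).round(); r=rect(c,k,0.072); q=rect(c,k,0.034); o=rect(c,k,.006)
    print(u,cv2.contourArea(k),np.round(r,3),'|tray',np.round(q,3),'|z6',np.round(o[:2],3))
cv2.imwrite('pics/crop.png',cv2.resize(c['frame'][150:345,140:340,::-1],None,fx=3,fy=3,interpolation=cv2.INTER_CUBIC))
E
```

```text
[171. 323.] 308.5 [ 0.387  0.305 44.877 44.868  2.24 ] |tray [ 0.39   0.315 46.3   46.291  2.24 ] |z6 [0.392 0.322]
[249. 306.] 295.5 [ 0.423  0.131 45.152 42.971  0.898] |tray [ 0.426  0.136 46.583 44.333  0.898] |z6 [0.429 0.139]
[305. 303.] 338.0 [4.2800e-01 4.0000e-03 4.3651e+01 4.3984e+01 2.5310e+00] |tray [4.3100e-01 5.0000e-03 4.5035e+01 4.5379e+01 2.5310e+00] |z6 [0.434 0.005]
[164. 266.] 755.5 [ 0.518  0.326 74.133 71.419 45.73 ] |tray [ 0.525  0.337 76.483 73.683 45.73 ] |z6 [0.529 0.345]
[455. 250.] 362.5 [ 0.546 -0.344 34.307 63.648 55.56 ] |tray [ 0.553 -0.354 35.394 65.666 55.56 ] |z6 [ 0.559 -0.362]
[ 87. 248.] 343.5 [  0.563   0.507 133.659  17.923  23.369] |tray [  0.571   0.523 137.897  18.491  23.369] |z6 [0.577 0.536]
[231. 230.] 1354.5 [ 0.601  0.174 90.589 88.409  2.612] |tray [ 0.61   0.18  93.461 91.211  2.612] |z6 [0.617 0.185]
[270. 228.] 1328.5 [6.0500e-01 8.4000e-02 9.0420e+01 8.6943e+01 2.6760e+00] |tray [6.1400e-01 8.7000e-02 9.3286e+01 8.9699e+01 2.6760e+00] |z6 [0.621 0.089]
[308. 225.] 1304.5 [ 6.0900e-01 -7.0000e-03  9.0571e+01  8.5840e+01  2.4820e+00] |tray [ 6.1800e-01 -6.0000e-03  9.3442e+01  8.8562e+01  2.4820e+00] |z6 [ 0.625 -0.006]
[604. 157.] 6150.0 [  0.771  -0.724 208.282 231.188   8.572] |tray [  0.785  -0.747 214.885 238.517   8.572] |z6 [ 0.796 -0.763]
[424.  93.] 561.0 [ 0.938 -0.298 65.872 77.564 64.518] |tray [ 0.957 -0.307 67.961 80.022 64.518] |z6 [ 0.972 -0.313]
[52. 81.] 6032.5 [9.97000e-01 6.10000e-01 1.67125e+02 3.09410e+02 1.14000e-01] |tray [1.01800e+00 6.30000e-01 1.72423e+02 3.19218e+02 1.14000e-01] |z6 [1.034 0.644]
[260.  93.] 18302.5 [9.57000e-01 9.80000e-02 3.19292e+02 7.06277e+02 2.19380e+01] |tray [9.77000e-01 1.02000e-01 3.29414e+02 7.28667e+02 2.19380e+01] |z6 [0.993 0.104]
[583.  67.] 5465.0 [  0.998  -0.682 336.121 165.328  89.211] |tray [  1.02   -0.703 346.777 170.569  89.211] |z6 [ 1.036 -0.719]
```

View pics/crop.png

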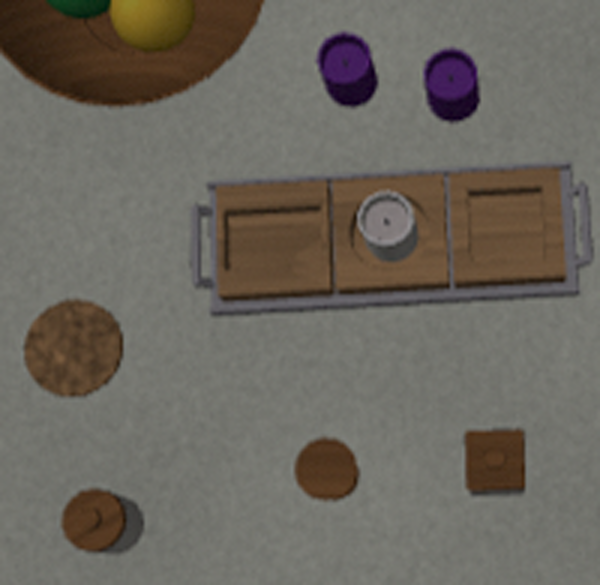

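```bash
python3 - <<'E'
from h import *
c=cap('top'); p=px2w(c,[[268.2,223.4]],0.074)[0]; print(p)
go(p[0],p[1],0.23,1.614)
E
```

```text
[0.61421457 0.08739231 0.074     ]
dp [-54.56 -27.94   0.1 ] roll 1.173 alt -1.969 q6 1.43 q1 1.08
```

```bash
python3 -m crank '[{"fingers":-1,"dp":[-6,-3,0],"roll":0.15},{"fingers":-1,"dp":[-11,-6,0],"roll":0.3},{"fingers":-1,"dp":[-17,-9,0],"roll":0.45},{"fingers":-1,"dp":[-22,-11.5,0],"roll":0.6},{"fingers":-1,"dp":[-28,-14.5,0],"roll":0.75},{"fingers":-1,"dp":[-33,-17,0],"roll":0.9},{"fingers":-1,"dp":[-39,-20,0],"roll":1.05},{"fingers":-1,"dp":[-44,-22.5,0],"roll":1.173}]'
python3 -c "
from h import *
go(.614,.087,.23,1.614)"
```

```text
clock: 1.2
tool_pos: [0.5354, 0.1736, 0.2313]
orientation: [3.141, -0.0, 1.609]
contact_force: [0.5, 0.5, 0.4]
gripper_width: 1.001
grip_force: 0.0
dp [-8.96  7.52  0.13] roll -0.005 alt 3.137 q6 1.7 q1 0.17
```

```bash
python3 -m crank '[{"fingers":-1,"dp":[-5,4,0],"roll":0},{"fingers":-1,"dp":[-9,7.5,0],"roll":0},{"fingers":-1,"dp":[-9,7.5,0],"roll":0},{"fingers":-1,"dp":[-9,7.5,0],"roll":0},{"fingers":-1,"dp":[-9,7.5,0],"roll":0},{"fingers":-1,"dp":[-9,7.5,0],"roll":0},{"fingers":-1,"dp":[-9,7.5,0],"roll":0},{"fingers":-1,"dp":[-9,7.5,0],"roll":0}]'
python3 - <<'E'
from h import *
go(.614,.087,.23,1.614)
c=cap('wrist','pics/w1.png'); print(c['T'].round(3),c['fovy'])
E
```

```text
clock: 2.2
tool_pos: [0.6129, 0.0891, 0.2316]
orientation: [3.141, -0.0, 1.614]
contact_force: [0.5, -0.5, 0.0]
gripper_width: 1.002
grip_force: 0.0
dp [-0.22  0.11  0.16] roll 0.0 alt -3.141 q6 1.54 q1 0.01
[[ 0.999  0.043  0.013  0.609]
 [ 0.045 -0.956 -0.289  0.162]
 [ 0.     0.29  -0.957  0.375]
 [ 0.     0.     0.     1.   ]] 63.60318800773184
```

View pics/w1.png

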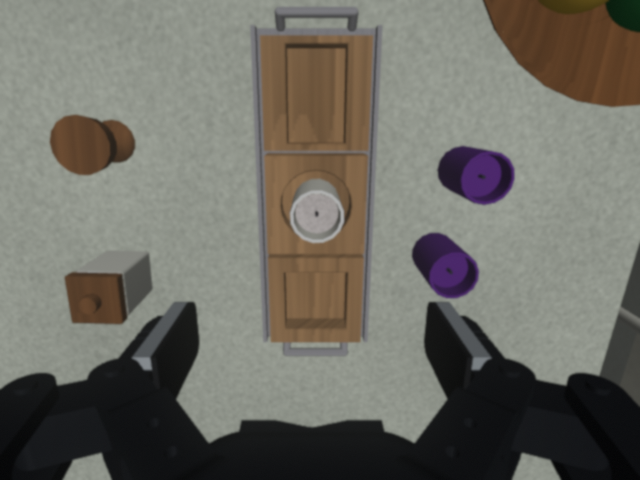

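The wrist view shows the oblong well at (316,94), the round well at (316,205) with the candle rim at (317,215), and the square well at (316,300). The square jar's lid is at (96,298) and the knobless egg cup at (85,144).

```bash
python3 - <<'E'
from h import *
c=cap('wrist')
m=mask(c,(3,90,40),(22,255,255))
for k in blobs(m,2000):
    u=k.reshape(-1,2).mean(0).round(); print(u,np.round(rect(c,k,.034),4),np.round(rect(c,k,.072),4))
g=cv2.cvtColor(np.ascontiguousarray(c['frame']),cv2.COLOR_RGB2GRAY)
p=c['frame'][100:260,280:356].astype(int); sat=(p.max(2)-p.min(2)<25)&(p.min(2)>130)
k=max(blobs(np.uint8(sat)*255,100),key=cv2.contourArea)+[280,100]
w=px2w(c,k.reshape(-1,2),.074)[:,:2]; print('rim',cv2.boundingRect(k),cv2.minEnclosingCircle((w*1e3).astype(np.float32)),w[:,0].min(),w[:,0].max(),w[:,1].min(),w[:,1].max())
E
```

```text
[ 96. 298.] [ 4.08500e-01 -1.41000e-02  5.27682e+01  5.18485e+01  1.06930e+00] [4.30900e-01 5.50000e-03 4.68803e+01 4.60632e+01 1.06930e+00]
[315. 245.] [6.186000e-01 4.030000e-02 8.833700e+01 1.842219e+02 2.604800e+00] [6.176000e-01 5.390000e-02 7.848020e+01 1.636661e+02 2.604800e+00]
[ 94. 143.] [ 0.4221  0.1297 48.9211 69.7005 84.1813] [ 0.443   0.1333 43.4624 61.9232 84.1813]
[316.  91.] [ 0.6123  0.1805 88.4973 87.9996  2.5435] [ 0.612   0.1784 78.6227 78.1805  2.5435]
[572.  45.] [  0.8106   0.2199 138.9408  77.3316   2.5427] [  0.7881   0.2134 123.4376  68.7028   2.5427]
rim (290, 189, 54, 54) ((617.1788940429688, 87.21168518066406), 22.22245979309082) 0.5955960327959071 0.638319883348882 0.06518137781002042 0.10911877356067955
```

```bash
python3 -m crank '[{"fingers":-1,"dp":[-0.2,0.4,4],"roll":0},{"fingers":-1,"dp":[-0.2,0.4,8],"roll":0},{"fingers":-1,"dp":[-0.2,0.4,12],"roll":0},{"fingers":-1,"dp":[-0.2,0.4,15],"roll":0},{"fingers":-1,"dp":[-0.2,0.4,17.5],"roll":0},{"fingers":-1,"dp":[-0.2,0.4,19],"roll":0},{"fingers":-1,"dp":[-0.2,0.4,19],"roll":0},{"fingers":-1,"dp":[-0.2,0.4,19],"roll":0}]' 40
python3 -m crank '[{"fingers":1,"dp":[0,0,0],"roll":0},{"fingers":1,"dp":[0,0,0],"roll":0},{"fingers":1,"dp":[0,0,0],"roll":0},{"fingers":1,"dp":[0,0,0],"roll":0},{"fingers":1,"dp":[0,0,0],"roll":0},{"fingers":1,"dp":[0,0,0],"roll":0},{"fingers":1,"dp":[0,0,0],"roll":0},{"fingers":1,"dp":[0,0,0],"roll":0}]'
python3 - <<'E'
from h import *
c=cap('wrist','pics/w2.png')
E
```

```text
clock: 3.3
tool_pos: [0.618, 0.0869, 0.0424]
orientation: [3.14, -0.0, 1.614]
contact_force: [-0.2, 0.3, -0.4]
gripper_width: 1.001
grip_force: 0.0
clock: 4.3
tool_pos: [0.6175, 0.0869, 0.0423]
orientation: [3.14, -0.0, 1.614]
contact_force: [-1.6, -0.6, 6.1]
gripper_width: 0.51
grip_force: 40.7
```

View pics/w2.png

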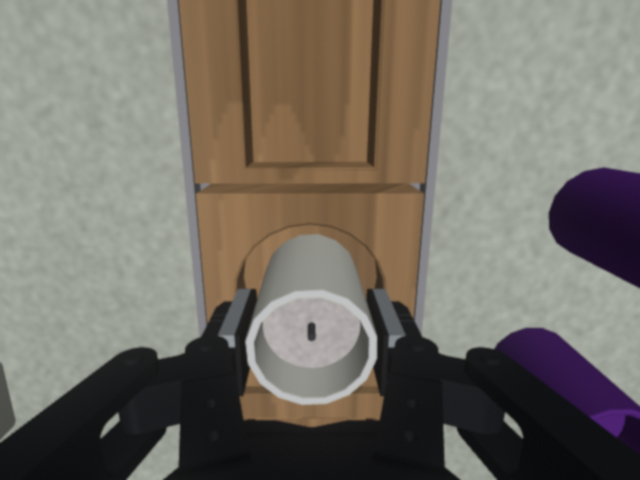

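The candle is held centrally between the pads, with its rim centre at (312,346). I'll lift it and carry it towards the coaster.

```bash
python3 -m crank '[{"fingers":1,"dp":[0,0,-1],"roll":0},{"fingers":1,"dp":[0,0,-3],"roll":0},{"fingers":1,"dp":[0,0,-6],"roll":0},{"fingers":1,"dp":[0,0,-9],"roll":0},{"fingers":1,"dp":[3,-1.5,-10],"roll":0},{"fingers":1,"dp":[7,-3.5,-10],"roll":0},{"fingers":1,"dp":[11,-5.5,-10],"roll":0},{"fingers":1,"dp":[14,-7,-10],"roll":0}]'
python3 -m crank '[{"fingers":1,"dp":[2,-1,0],"roll":0},{"fingers":1,"dp":[3.5,-1,0],"roll":0},{"fingers":1,"dp":[4.5,-1,0],"roll":0},{"fingers":1,"dp":[4.5,-1,0],"roll":0},{"fingers":1,"dp":[4.5,-1,0],"roll":0},{"fingers":1,"dp":[4.5,-1,0],"roll":0},{"fingers":1,"dp":[4.5,-1,0],"roll":0},{"fingers":1,"dp":[4.5,-1,0],"roll":0}]'
python3 - <<'E'
from h import *
c=cap('wrist','pics/w3.png')
m=mask(c,(3,60,30),(25,255,255)); m=cv2.morphologyEx(m,cv2.MORPH_CLOSE,np.ones((9,9)))
for k in blobs(m,1500):
    u=k.reshape(-1,2).mean(0).round(); print(u,cv2.boundingRect(k),np.round(rect(c,k,.006),4))
go(.531,.345,.12,1.614)
E
```

```text
clock: 5.35
tool_pos: [0.5399, 0.2251, 0.1415]
orientation: [-3.141, -0.0, 1.615]
contact_force: [0.7, 0.4, -1.3]
gripper_width: 0.513
grip_force: 41.1
clock: 6.35
tool_pos: [0.5293, 0.268, 0.1414]
orientation: [3.141, -0.0, 1.613]
contact_force: [0.5, -1.2, -1.8]
gripper_width: 0.513
grip_force: 41.1
[428. 306.] (361, 279, 126, 81) [ 0.6212  0.1889 99.9085 72.0327  2.4965]
[ 61. 172.] (14, 131, 95, 84) [ 0.3484  0.2948 66.5468 59.3124  2.4928]
[318. 110.] (261, 50, 114, 121) [ 0.53    0.3447 78.0949 78.0764 47.9477]
dp [7.68 0.5  2.14] roll -0.0 alt 3.141 q6 1.86 q1 0.33
```

View pics/w3.png

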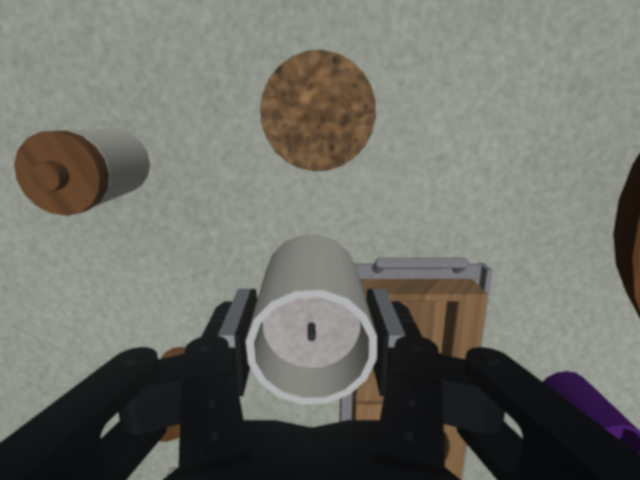

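The coaster is centred at (318,110), which casts to (0.530, 0.345). The round jar's lid is at (61,172).

```bash
python3 -m crank '[{"fingers":1,"dp":[3,0.2,0],"roll":0},{"fingers":1,"dp":[6,0.4,0],"roll":0},{"fingers":1,"dp":[7.6,0.4,2],"roll":0},{"fingers":1,"dp":[7.6,0.4,5],"roll":0},{"fingers":1,"dp":[7.6,0.4,8],"roll":0},{"fingers":1,"dp":[7.6,0.4,9.5],"roll":0},{"fingers":1,"dp":[7.6,0.4,10],"roll":0},{"fingers":1,"dp":[7.6,0.4,10.2],"roll":0}]'
python3 -m crank '[{"fingers":1,"dp":[0,0,0.1],"roll":0},{"fingers":1,"dp":[0,0,0.2],"roll":0},{"fingers":1,"dp":[0,0,0.3],"roll":0},{"fingers":1,"dp":[0,0,0.3],"roll":0},{"fingers":1,"dp":[0,0,0.3],"roll":0},{"fingers":1,"dp":[0,0,0.3],"roll":0},{"fingers":1,"dp":[0,0,0.3],"roll":0},{"fingers":1,"dp":[0,0,0.3],"roll":0}]'
```

```text
clock: 7.4
tool_pos: [0.5304, 0.3444, 0.0396]
orientation: [3.141, -0.0, 1.614]
contact_force: [0.9, 0.1, -0.9]
gripper_width: 0.511
grip_force: 41.1
clock: 8.4
tool_pos: [0.53, 0.3444, 0.0364]
orientation: [3.141, -0.0, 1.614]
contact_force: [-0.0, -0.1, -0.9]
gripper_width: 0.511
grip_force: 41.1
```

```bash
python3 -m crank '[{"fingers":1,"dp":[0,0,0.05],"roll":0},{"fingers":1,"dp":[0,0,0.05],"roll":0},{"fingers":1,"dp":[0,0,0.1],"roll":0},{"fingers":1,"dp":[0,0,0.1],"roll":0},{"fingers":1,"dp":[0,0,0.1],"roll":0},{"fingers":1,"dp":[0,0,0.1],"roll":0},{"fingers":1,"dp":[0,0,0.1],"roll":0},{"fingers":1,"dp":[0,0,0.1],"roll":0}]'
```

```text
clock: 9.4
tool_pos: [0.53, 0.3444, 0.0363]
orientation: [3.141, -0.0, 1.614]
contact_force: [-2.7, -0.7, 6.9]
gripper_width: 0.511
grip_force: 41.9
```

Contact (6.9 N up). I'll release, go up and head for a view of the round jar.

```bash
python3 -m crank '[{"fingers":0.5,"dp":[0,0,0],"roll":0},{"fingers":0,"dp":[0,0,0],"roll":0},{"fingers":-0.5,"dp":[0,0,0],"roll":0},{"fingers":-1,"dp":[0,0,0],"roll":0},{"fingers":-1,"dp":[0,0,0],"roll":0},{"fingers":-1,"dp":[0,0,-2],"roll":0},{"fingers":-1,"dp":[0,0,-6],"roll":0},{"fingers":-1,"dp":[0,0,-11],"roll":0}]'
python3 -m crank '[{"fingers":-1,"dp":[0,0,-5],"roll":0},{"fingers":-1,"dp":[-2,-4,-7],"roll":0},{"fingers":-1,"dp":[-5,-8,-7],"roll":0},{"fingers":-1,"dp":[-8,-12,-7],"roll":0},{"fingers":-1,"dp":[-8,-13,-7],"roll":0},{"fingers":-1,"dp":[-8,-13,-7],"roll":0},{"fingers":-1,"dp":[-8,-13,-7],"roll":0},{"fingers":-1,"dp":[-8,-13,-7],"roll":0}]'
python3 - <<'E'
from h import *
c=cap('wrist','pics/w4.png')
m=mask(c,(3,90,40),(22,255,255))
for k in blobs(m,1000):
    u=k.reshape(-1,2).mean(0).round(); print(u,cv2.boundingRect(k),np.round(rect(c,k,.072),4))
E
```

```text
clock: 10.4
tool_pos: [0.5291, 0.3439, 0.145]
orientation: [-3.139, 0.001, 1.614]
contact_force: [1.3, 1.6, 0.6]
gripper_width: 1.002
grip_force: 0.0
clock: 11.4
tool_pos: [0.4045, 0.2594, 0.2151]
orientation: [3.141, -0.0, 1.614]
contact_force: [0.0, -0.1, -0.2]
gripper_width: 0.999
grip_force: 0.0
[327. 340.] (303, 304, 51, 69) [ 0.423   0.1552 42.5621 64.9538  2.534 ]
[533. 306.] (471, 246, 121, 140) [  0.5834   0.1807  88.4171 128.1301   2.4822]
[291. 155.] (261, 124, 62, 63) [ 0.3877  0.3054 44.4789 44.3428  2.5284]
[451. 108.] (415, 62, 80, 94) [ 0.5002  0.342  52.7516 62.3371  4.0047]
```

View pics/w4.png

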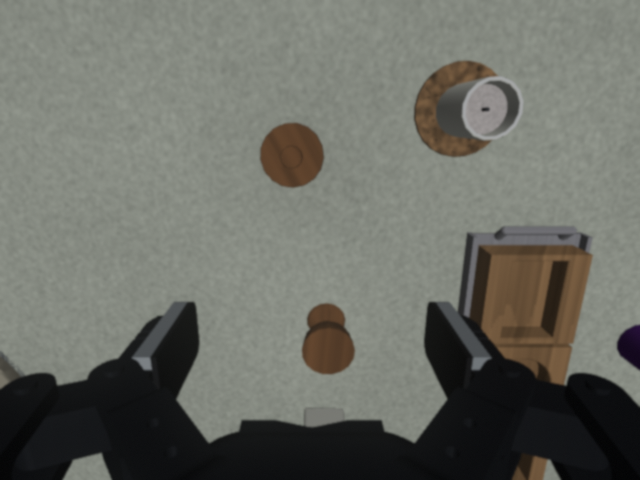

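The candle stands on the coaster at (485,108). The round jar's lid is at (291,155), which casts to (0.388, 0.305).

```bash
python3 -c "
from h import *
go(.3877,.3054,.032,1.614)"
```

```text
dp [ 4.68 -1.46 18.3 ] roll -0.0 alt 3.142 q6 1.93 q1 0.4
```

```bash
python3 -m crank '[{"fingers":-1,"dp":[3,-1,3],"roll":0},{"fingers":-1,"dp":[4.7,-1.5,7],"roll":0},{"fingers":-1,"dp":[4.7,-1.5,11],"roll":0},{"fingers":-1,"dp":[4.7,-1.5,15],"roll":0},{"fingers":-1,"dp":[4.7,-1.5,17.5],"roll":0},{"fingers":-1,"dp":[4.7,-1.5,18.3],"roll":0},{"fingers":-1,"dp":[4.7,-1.5,18.3],"roll":0},{"fingers":-1,"dp":[4.7,-1.5,18.3],"roll":0}]'
python3 -m crank '[{"fingers":1,"dp":[0,0,0],"roll":0},{"fingers":1,"dp":[0,0,0],"roll":0},{"fingers":1,"dp":[0,0,0],"roll":0},{"fingers":1,"dp":[0,0,0],"roll":0},{"fingers":1,"dp":[0,0,0],"roll":0},{"fingers":1,"dp":[0,0,0],"roll":0},{"fingers":1,"dp":[0,0,0],"roll":0},{"fingers":1,"dp":[0,0,0],"roll":0}]'
python3 - <<'E'
from h import *
c=cap('wrist','pics/w5.png')
go(.6157,.0872,.14,1.614)
E
```

```text
clock: 12.45
tool_pos: [0.3876, 0.3058, 0.0334]
orientation: [3.14, -0.001, 1.614]
contact_force: [-0.2, -0.8, -0.5]
gripper_width: 0.999
grip_force: 0.0
clock: 13.45
tool_pos: [0.3872, 0.3055, 0.0331]
orientation: [3.14, -0.001, 1.614]
contact_force: [0.6, 0.4, 6.2]
gripper_width: 0.538
grip_force: 40.4
dp [-22.78  21.91 -10.68] roll -0.0 alt 3.141 q6 2.03 q1 0.51
```

View pics/w5.png

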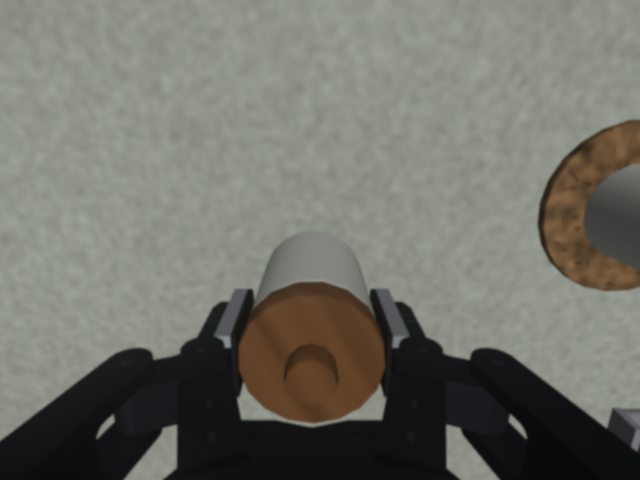

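The round jar is held, with its lid centred at (312,352). I'll carry it to the round well.

```bash
python3 -m crank '[{"fingers":1,"dp":[0,0,-1],"roll":0},{"fingers":1,"dp":[0,0,-4],"roll":0},{"fingers":1,"dp":[0,0,-8],"roll":0},{"fingers":1,"dp":[-1,1,-11],"roll":0},{"fingers":1,"dp":[-4,4,-11],"roll":0},{"fingers":1,"dp":[-7.5,7,-11],"roll":0},{"fingers":1,"dp":[-11,10.5,-11],"roll":0},{"fingers":1,"dp":[-14.5,14,-11],"roll":0}]'
python3 -m crank '[{"fingers":1,"dp":[-3,3,0],"roll":0},{"fingers":1,"dp":[-6,6,0],"roll":0},{"fingers":1,"dp":[-8,7.5,0],"roll":0},{"fingers":1,"dp":[-8.3,7.9,0],"roll":0},{"fingers":1,"dp":[-8.3,7.9,0],"roll":0},{"fingers":1,"dp":[-8.3,7.9,0],"roll":0},{"fingers":1,"dp":[-8.3,7.9,0],"roll":0},{"fingers":1,"dp":[-8.3,7.9,0],"roll":0}]'
python3 -c "
from h import *
go(.6157,.0872,.046,1.614)"
```

```text
clock: 14.5
tool_pos: [0.533, 0.1652, 0.1423]
orientation: [-3.141, -0.0, 1.614]
contact_force: [-0.4, -0.1, -1.6]
gripper_width: 0.538
grip_force: 41.6
clock: 15.5
tool_pos: [0.6148, 0.0874, 0.1425]
orientation: [3.141, -0.0, 1.615]
contact_force: [-1.1, 1.3, -2.1]
gripper_width: 0.541
grip_force: 41.5
dp [-0.02  0.09  9.65] roll 0.001 alt -3.141 q6 1.54 q1 0.01
```

```bash
python3 -m crank '[{"fingers":1,"dp":[0,0.1,2],"roll":0},{"fingers":1,"dp":[0,0.1,4],"roll":0},{"fingers":1,"dp":[0,0.1,6],"roll":0},{"fingers":1,"dp":[0,0.1,7.5],"roll":0},{"fingers":1,"dp":[0,0.1,8.5],"roll":0},{"fingers":1,"dp":[0,0.1,9.1],"roll":0},{"fingers":1,"dp":[0,0.1,9.3],"roll":0},{"fingers":1,"dp":[0,0.1,9.4],"roll":0}]'
python3 -m crank '[{"fingers":1,"dp":[0,0,0.1],"roll":0},{"fingers":1,"dp":[0,0,0.2],"roll":0},{"fingers":1,"dp":[0,0,0.3],"roll":0},{"fingers":1,"dp":[0,0,0.4],"roll":0},{"fingers":1,"dp":[0,0,0.4],"roll":0},{"fingers":1,"dp":[0,0,0.4],"roll":0},{"fingers":1,"dp":[0,0,0.4],"roll":0},{"fingers":1,"dp":[0,0,0.4],"roll":0}]'
```

```text
clock: 16.5
tool_pos: [0.6165, 0.0868, 0.0487]
orientation: [3.141, -0.0, 1.614]
contact_force: [-0.6, -0.7, -2.3]
gripper_width: 0.536
grip_force: 41.6
clock: 17.5
tool_pos: [0.6163, 0.0868, 0.045]
orientation: [3.141, -0.0, 1.614]
contact_force: [-0.9, -0.9, 6.3]
gripper_width: 0.535
grip_force: 41.2
```

```bash
python3 -m crank '[{"fingers":0.5,"dp":[0,0,0],"roll":0},{"fingers":0,"dp":[0,0,0],"roll":0},{"fingers":-0.5,"dp":[0,0,0],"roll":0},{"fingers":-1,"dp":[0,0,0],"roll":0},{"fingers":-1,"dp":[0,0,0],"roll":0},{"fingers":-1,"dp":[0,0,-2],"roll":0},{"fingers":-1,"dp":[0,0,-6],"roll":0},{"fingers":-1,"dp":[0,0,-11],"roll":0}]'
python3 -m crank '[{"fingers":-1,"dp":[-1,-2,-4],"roll":0},{"fingers":-1,"dp":[-3,-6,-6],"roll":0},{"fingers":-1,"dp":[-5,-10,-6],"roll":0},{"fingers":-1,"dp":[-7,-14,-6],"roll":0},{"fingers":-1,"dp":[-9,-18,-6],"roll":0},{"fingers":-1,"dp":[-9,-18,-6],"roll":0},{"fingers":-1,"dp":[-9,-18,-6],"roll":0},{"fingers":-1,"dp":[-9,-18,-6],"roll":0}]'
python3 - <<'E'
from h import *
c=cap('wrist','pics/w6.png')
m=mask(c,(3,90,40),(22,255,255))
for k in blobs(m,1000):
    u=k.reshape(-1,2).mean(0).round(); print(u,cv2.boundingRect(k),np.round(rect(c,k,.072),4))
E
```

```text
clock: 18.5
tool_pos: [0.6152, 0.0868, 0.1541]
orientation: [-3.139, -0.0, 1.614]
contact_force: [0.4, 0.3, 0.2]
gripper_width: 0.999
grip_force: 0.0
clock: 19.5
tool_pos: [0.4412, -0.0106, 0.2143]
orientation: [3.141, -0.0, 1.614]
contact_force: [-0.5, -0.6, -0.1]
gripper_width: 0.998
grip_force: 0.0
[295. 197.] (267, 168, 59, 60) [4.28500e-01 4.40000e-03 4.30504e+01 4.39924e+01 9.40500e-01]
[517. 208.] (455, 158, 128, 104) [5.94900e-01 1.40000e-03 8.67672e+01 7.98431e+01 2.55180e+00]
[541.  71.] (465, 0, 152, 155) [5.973000e-01 9.370000e-02 1.003739e+02 9.851420e+01 2.560000e+00]
[297.  20.] (264, 0, 67, 53) [ 0.4257  0.1198 43.384  30.936   2.56  ]
```

View pics/w6.png

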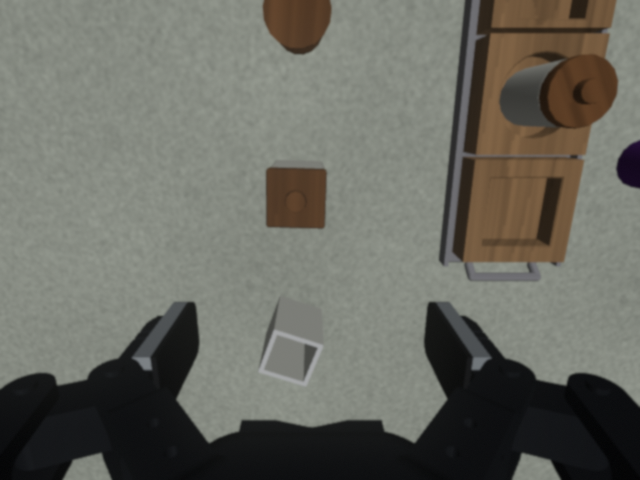

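The round jar stands in its well at (560,95). The square lid is at (295,197), turned about 1°, and the open pot is clear of it.

```bash
python3 -c "
from h import *
go(.4293,.0047,.033,1.59)"
```

```text
dp [ 1.58 -1.11 18.12] roll 0.025 alt -3.117 q6 1.32 q1 -0.21
```

```bash
python3 -m crank '[{"fingers":-1,"dp":[1,-0.5,3],"roll":0.02},{"fingers":-1,"dp":[1.6,-1.1,7],"roll":0.02},{"fingers":-1,"dp":[1.6,-1.1,11],"roll":0.02},{"fingers":-1,"dp":[1.6,-1.1,15],"roll":0.02},{"fingers":-1,"dp":[1.6,-1.1,17.4],"roll":0.02},{"fingers":-1,"dp":[1.6,-1.1,18.1],"roll":0.02},{"fingers":-1,"dp":[1.6,-1.1,18.1],"roll":0.02},{"fingers":-1,"dp":[1.6,-1.1,18.1],"roll":0.02}]'
python3 -m crank '[{"fingers":1,"dp":[0,0,0],"roll":0},{"fingers":1,"dp":[0,0,0],"roll":0},{"fingers":1,"dp":[0,0,0],"roll":0},{"fingers":1,"dp":[0,0,0],"roll":0},{"fingers":1,"dp":[0,0,0],"roll":0},{"fingers":1,"dp":[0,0,0],"roll":0},{"fingers":1,"dp":[0,0,0],"roll":0},{"fingers":1,"dp":[0,0,0],"roll":0}]'
python3 - <<'E'
from h import *
c=cap('wrist')
for k in blobs(mask(c,(3,90,40),(22,255,255)),3000): print(cv2.boundingRect(k), cv2.minAreaRect(k))
go(.6199,-.0066,.143,1.614)
E
```

```text
clock: 20.55
tool_pos: [0.4296, 0.0046, 0.0343]
orientation: [3.14, 0.0, 1.594]
contact_force: [0.3, -0.3, 0.5]
gripper_width: 1.001
grip_force: 0.0
clock: 21.55
tool_pos: [0.4288, 0.0046, 0.0339]
orientation: [3.141, 0.0, 1.594]
contact_force: [-1.4, 0.0, 5.8]
gripper_width: 0.518
grip_force: 40.8
(239, 287, 146, 134) ((311.5, 353.5), (133.0, 145.0), 90.0)
(601, 223, 39, 206) ((620.0, 325.5), (205.0, 38.0), 90.0)
dp [ -1.56  19.09 -10.89] roll -0.02 alt 3.121 q6 1.37 q1 -0.18
```

```bash
python3 -m crank '[{"fingers":1,"dp":[0,0,-1],"roll":0},{"fingers":1,"dp":[0,0,-4],"roll":0},{"fingers":1,"dp":[0,0,-8],"roll":0},{"fingers":1,"dp":[0,0,-10.9],"roll":0},{"fingers":1,"dp":[-0.5,4,-10.9],"roll":-0.02},{"fingers":1,"dp":[-1,8.5,-10.9],"roll":-0.02},{"fingers":1,"dp":[-1.3,13,-10.9],"roll":-0.02},{"fingers":1,"dp":[-1.6,17,-10.9],"roll":-0.02}]'
python3 -m crank '[{"fingers":1,"dp":[0,1.5,0],"roll":0},{"fingers":1,"dp":[0,2.1,0],"roll":0},{"fingers":1,"dp":[0,2.1,0],"roll":0},{"fingers":1,"dp":[0,2.1,0],"roll":0},{"fingers":1,"dp":[0,2.1,0],"roll":0},{"fingers":1,"dp":[0,2.1,0],"roll":0},{"fingers":1,"dp":[0,2.1,0],"roll":0},{"fingers":1,"dp":[0,2.1,0],"roll":0}]'
python3 -c "
from h import *
go(.6199,-.0066,.046,1.614)"
```

```text
clock: 22.6
tool_pos: [0.6001, -0.0075, 0.1424]
orientation: [-3.141, -0.0, 1.614]
contact_force: [1.0, 0.0, -1.3]
gripper_width: 0.523
grip_force: 41.4
clock: 23.6
tool_pos: [0.6197, -0.0065, 0.1424]
orientation: [3.141, -0.0, 1.614]
contact_force: [0.3, 0.3, -1.6]
gripper_width: 0.521
grip_force: 41.6
dp [-0.01  0.02  9.64] roll -0.0 alt 3.141 q6 1.39 q1 -0.14
```

```bash
python3 -m crank '[{"fingers":1,"dp":[0,0,2],"roll":0},{"fingers":1,"dp":[0,0,4],"roll":0},{"fingers":1,"dp":[0,0,6],"roll":0},{"fingers":1,"dp":[0,0,7.5],"roll":0},{"fingers":1,"dp":[0,0,8.5],"roll":0},{"fingers":1,"dp":[0,0,9.1],"roll":0},{"fingers":1,"dp":[0,0,9.3],"roll":0},{"fingers":1,"dp":[0,0,9.3],"roll":0}]'
python3 -m crank '[{"fingers":1,"dp":[0,0,0.1],"roll":0},{"fingers":1,"dp":[0,0,0.2],"roll":0},{"fingers":1,"dp":[0,0,0.3],"roll":0},{"fingers":1,"dp":[0,0,0.4],"roll":0},{"fingers":1,"dp":[0,0,0.4],"roll":0},{"fingers":1,"dp":[0,0,0.4],"roll":0},{"fingers":1,"dp":[0,0,0.4],"roll":0},{"fingers":1,"dp":[0,0,0.4],"roll":0}]'
```

```text
clock: 24.6
tool_pos: [0.62, -0.0065, 0.0497]
orientation: [3.141, 0.0, 1.614]
contact_force: [-0.4, -1.0, -1.6]
gripper_width: 0.523
grip_force: 41.6
clock: 25.6
tool_pos: [0.6198, -0.0065, 0.046]
orientation: [3.141, 0.0, 1.614]
contact_force: [-2.5, -0.3, 5.2]
gripper_width: 0.522
grip_force: 42.2
```

```bash
python3 -m crank '[{"fingers":0.5,"dp":[0,0,0],"roll":0},{"fingers":0,"dp":[0,0,0],"roll":0},{"fingers":-0.5,"dp":[0,0,0],"roll":0},{"fingers":-1,"dp":[0,0,0],"roll":0},{"fingers":-1,"dp":[0,0,0],"roll":0},{"fingers":-1,"dp":[0,0,-2],"roll":0},{"fingers":-1,"dp":[0,0,-6],"roll":0},{"fingers":-1,"dp":[0,0,-11],"roll":0}]'
python3 -m crank '[{"fingers":-1,"dp":[-2,-0.5,-4],"roll":-0.1},{"fingers":-1,"dp":[-7,-2,-6],"roll":-0.25},{"fingers":-1,"dp":[-12,-3,-6],"roll":-0.4},{"fingers":-1,"dp":[-18,-4.5,-6],"roll":-0.55},{"fingers":-1,"dp":[-24,-6,-6],"roll":-0.7},{"fingers":-1,"dp":[-29,-7.5,-6],"roll":-0.85},{"fingers":-1,"dp":[-33.4,-8.7,-6],"roll":-0.93},{"fingers":-1,"dp":[-33.4,-8.7,-6],"roll":-0.93}]'
python3 -m crank '[{"fingers":-1,"dp":[0,0,0],"roll":0},{"fingers":-1,"dp":[0,0,0],"roll":0},{"fingers":-1,"dp":[0,0,0],"roll":0},{"fingers":-1,"dp":[0,0,0],"roll":0},{"fingers":-1,"dp":[0,0,0],"roll":0},{"fingers":-1,"dp":[0,0,0],"roll":0},{"fingers":-1,"dp":[0,0,0],"roll":0},{"fingers":-1,"dp":[0,0,0],"roll":0}]'
python3 - <<'E'
from h import *
c=cap('wrist','pics/w7.png')
m=mask(c,(3,90,40),(22,255,255))
for k in blobs(m,1000):
    u=k.reshape(-1,2).mean(0).round(); print(u,cv2.boundingRect(k),np.round(rect(c,k,.072),4))
go(.548,-.343,.033,2.541)
E
```

```text
clock: 26.6
tool_pos: [0.6189, -0.0064, 0.1551]
orientation: [-3.139, -0.001, 1.614]
contact_force: [0.1, 0.0, -0.5]
gripper_width: 1.002
grip_force: 0.0
clock: 27.6
tool_pos: [0.5461, -0.3475, 0.2145]
orientation: [-3.141, -0.0, 2.539]
contact_force: [-0.2, 0.1, -0.2]
gripper_width: 1.001
grip_force: 0.0
clock: 28.6
tool_pos: [0.5472, -0.344, 0.2152]
orientation: [3.141, -0.0, 2.544]
contact_force: [0.6, 0.3, -0.8]
gripper_width: 1.001
grip_force: 0.0
[310. 217.] (288, 178, 45, 79) [ 0.5456 -0.3454 33.38   61.4449 55.5081]
dp [-1.000e-02  1.300e-01  1.823e+01] roll 0.003 alt -3.139 q6 -0.09 q1 -0.69
```

View pics/w7.png

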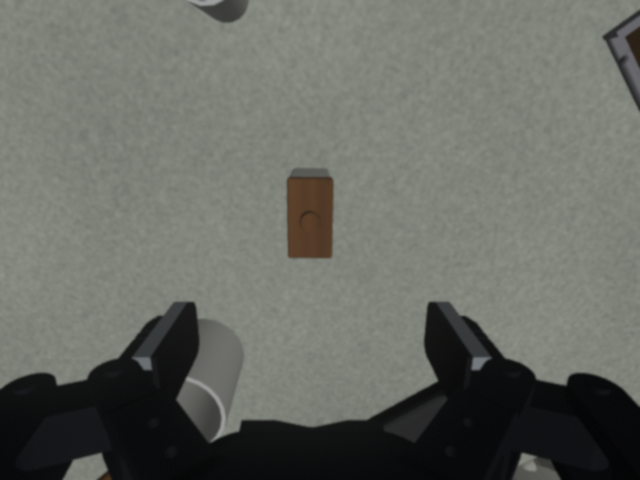

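The oblong lid at (310,217) is square to the gripper, and the mug at (215,390) is well behind it.

```bash
python3 -m crank '[{"fingers":-1,"dp":[0,-0.1,3],"roll":0},{"fingers":-1,"dp":[0,-0.1,7],"roll":0},{"fingers":-1,"dp":[0,-0.1,11],"roll":0},{"fingers":-1,"dp":[0,-0.1,15],"roll":0},{"fingers":-1,"dp":[0,-0.1,17.5],"roll":0},{"fingers":-1,"dp":[0,-0.1,18.2],"roll":0},{"fingers":-1,"dp":[0,-0.1,18.2],"roll":0},{"fingers":-1,"dp":[0,-0.1,18.2],"roll":0}]'
python3 -m crank '[{"fingers":1,"dp":[0,0,0],"roll":0},{"fingers":1,"dp":[0,0,0],"roll":0},{"fingers":1,"dp":[0,0,0],"roll":0},{"fingers":1,"dp":[0,0,0],"roll":0},{"fingers":1,"dp":[0,0,0],"roll":0},{"fingers":1,"dp":[0,0,0],"roll":0},{"fingers":1,"dp":[0,0,0],"roll":0},{"fingers":1,"dp":[0,0,0],"roll":0}]'
python3 - <<'E'
from h import *
c=cap('wrist')
for k in blobs(mask(c,(3,90,40),(22,255,255)),3000): print(cv2.boundingRect(k), cv2.minAreaRect(k))
go(.52,.03,.18,1.614)
E
```

```text
clock: 29.65
tool_pos: [0.5476, -0.3455, 0.0349]
orientation: [-3.141, 0.003, 2.544]
contact_force: [0.8, -0.4, 0.8]
gripper_width: 1.001
grip_force: 0.0
clock: 30.65
tool_pos: [0.5468, -0.345, 0.0338]
orientation: [-3.142, 0.001, 2.544]
contact_force: [-1.2, 0.1, 4.1]
gripper_width: 0.405
grip_force: 40.3
(254, 261, 116, 167) ((311.5, 344.0), (166.0, 115.0), 90.0)
dp [ 23.31  29.48 -14.64] roll 0.93 alt -2.212 q6 -0.09 q1 -0.69
```

```bash
python3 -m crank '[{"fingers":1,"dp":[0,0,-1],"roll":0},{"fingers":1,"dp":[0,0,-5],"roll":0},{"fingers":1,"dp":[0,0,-10],"roll":0},{"fingers":1,"dp":[0,0,-15],"roll":0},{"fingers":1,"dp":[2,4,-15],"roll":0.1},{"fingers":1,"dp":[4,8,-15],"roll":0.25},{"fingers":1,"dp":[6,12,-15],"roll":0.4},{"fingers":1,"dp":[8,16,-15],"roll":0.5}]'
python3 -c "
from h import *
go(.6115,.1803,.184,1.614)
c=cap('wrist'); s=manip.sense()
k=max(blobs(mask(c,(3,90,40),(22,255,255)),3000),key=lambda k:cv2.boundingRect(k)[1]); print(cv2.boundingRect(k))
r=rect(c,k,s['tool_pos'][2]+.0382); print(r); y=s['orientation'][2]; d=np.array(r[:2])-s['tool_pos'][:2]; print('offs tool x,y', d@[np.cos(y),np.sin(y)], d@[np.sin(y),-np.cos(y)])"
```

```text
clock: 31.7
tool_pos: [0.5702, -0.1659, 0.1831]
orientation: [-3.141, -0.001, 2.04]
contact_force: [0.7, 0.6, -1.7]
gripper_width: 0.402
grip_force: 40.2
dp [29.02 19.33 -0.07] roll 0.426 alt -2.716 q6 0.68 q1 -0.42
(254, 261, 116, 167)
(0.56784375, -0.16239134216308593, 34.70503234863281, 58.87638854980469, 26.942081451416016)
offs tool x,y -0.0006782923094454501 -0.003098798029762169
```

```bash
python3 -m crank '[{"fingers":1,"dp":[4,2.7,0],"roll":0.1},{"fingers":1,"dp":[8,5.3,0],"roll":0.2},{"fingers":1,"dp":[12,8,0],"roll":0.3},{"fingers":1,"dp":[16,10.7,0],"roll":0.43},{"fingers":1,"dp":[20,13.3,0],"roll":0.43},{"fingers":1,"dp":[24,16,0],"roll":0.43},{"fingers":1,"dp":[27.5,18.3,0],"roll":0.43},{"fingers":1,"dp":[29,19.3,0],"roll":0.43}]'
python3 -m crank '[{"fingers":1,"dp":[0,0,0],"roll":0},{"fingers":1,"dp":[0,0,0],"roll":0},{"fingers":1,"dp":[0,0,0],"roll":0},{"fingers":1,"dp":[0,0,0],"roll":0},{"fingers":1,"dp":[0,0,0],"roll":0},{"fingers":1,"dp":[0,0,0],"roll":0},{"fingers":1,"dp":[0,0,0],"roll":0},{"fingers":1,"dp":[0,0,0],"roll":0}]'
python3 -c "
from h import *
go(.6115,.1803,.046,1.614)
c=cap('wrist','pics/w8.png')"
```

```text
clock: 32.75
tool_pos: [0.6099, 0.1807, 0.1829]
orientation: [-3.141, -0.0, 1.617]
contact_force: [-0.0, -0.5, -0.7]
gripper_width: 0.404
grip_force: 40.4
clock: 33.75
tool_pos: [0.6102, 0.1787, 0.1833]
orientation: [-3.142, -0.0, 1.614]
contact_force: [-0.2, 0.4, -1.7]
gripper_width: 0.406
grip_force: 40.4
dp [ 0.15  0.13 13.73] roll -0.0 alt 3.142 q6 1.69 q1 0.16
```

View pics/w8.png

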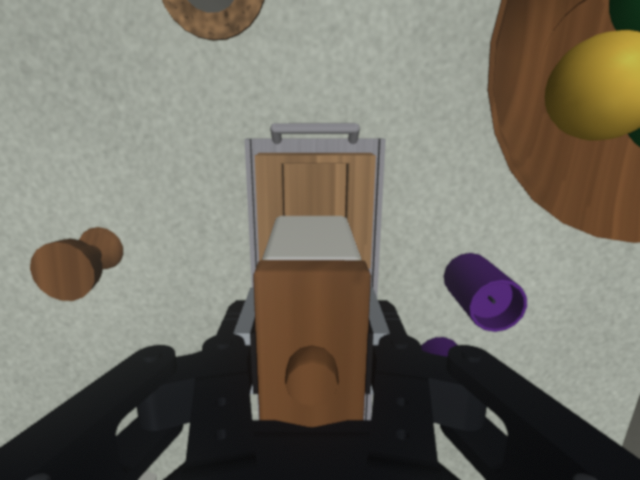

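The oblong jar hangs aligned over its well (opening columns 282–349, jar centre column 312). I'll lower it.

```bash
python3 -m crank '[{"fingers":1,"dp":[0.15,0.15,3],"roll":0},{"fingers":1,"dp":[0.15,0.15,6],"roll":0},{"fingers":1,"dp":[0.15,0.15,9],"roll":0},{"fingers":1,"dp":[0.15,0.15,11],"roll":0},{"fingers":1,"dp":[0.15,0.15,12.3],"roll":0},{"fingers":1,"dp":[0.15,0.15,13],"roll":0},{"fingers":1,"dp":[0.15,0.15,13.3],"roll":0},{"fingers":1,"dp":[0.15,0.15,13.4],"roll":0}]'
python3 -m crank '[{"fingers":1,"dp":[0,0,0.1],"roll":0},{"fingers":1,"dp":[0,0,0.2],"roll":0},{"fingers":1,"dp":[0,0,0.3],"roll":0},{"fingers":1,"dp":[0,0,0.4],"roll":0},{"fingers":1,"dp":[0,0,0.4],"roll":0},{"fingers":1,"dp":[0,0,0.4],"roll":0},{"fingers":1,"dp":[0,0,0.4],"roll":0},{"fingers":1,"dp":[0,0,0.4],"roll":0}]'
```

```text
clock: 34.8
tool_pos: [0.6122, 0.1803, 0.0499]
orientation: [3.14, -0.0, 1.614]
contact_force: [-0.2, -0.3, -0.7]
gripper_width: 0.406
grip_force: 40.3
clock: 35.8
tool_pos: [0.6118, 0.1802, 0.0458]
orientation: [3.141, -0.0, 1.614]
contact_force: [-2.3, -0.7, 4.6]
gripper_width: 0.407
grip_force: 40.9
```

Contact. I'll release, rise and check.

```bash
python3 -m crank '[{"fingers":0.5,"dp":[0,0,0],"roll":0},{"fingers":0,"dp":[0,0,0],"roll":0},{"fingers":-0.5,"dp":[0,0,0],"roll":0},{"fingers":-1,"dp":[0,0,0],"roll":0},{"fingers":-1,"dp":[0,0,0],"roll":0},{"fingers":-1,"dp":[0,0,-2],"roll":0},{"fingers":-1,"dp":[0,0,-6],"roll":0},{"fingers":-1,"dp":[0,0,-11],"roll":0}]'
python3 -m crank '[{"fingers":-1,"dp":[0,0,-5],"roll":0},{"fingers":-1,"dp":[0,-5,-8],"roll":0},{"fingers":-1,"dp":[0,-10,-8],"roll":0},{"fingers":-1,"dp":[0,-15,-8],"roll":0},{"fingers":-1,"dp":[0,-18,-8],"roll":0},{"fingers":-1,"dp":[0,-18,-8],"roll":0},{"fingers":-1,"dp":[0,-18,-8],"roll":0},{"fingers":-1,"dp":[0,-18,-8],"roll":0}]'
python3 -c "
from h import *
c=cap('scene'); cv2.imwrite('pics/end.png',cv2.resize(c['frame'][100:340,110:510,::-1],None,fx=2,fy=2))"
```

```text
clock: 36.8
tool_pos: [0.6108, 0.18, 0.1552]
orientation: [-3.139, 0.0, 1.614]
contact_force: [1.4, 1.1, 0.4]
gripper_width: 0.999
grip_force: 0.0
clock: 37.8
tool_pos: [0.4329, 0.1724, 0.2352]
orientation: [3.141, -0.0, 1.613]
contact_force: [-0.4, 0.0, -0.9]
gripper_width: 0.998
grip_force: 0.0
```

View pics/end.png

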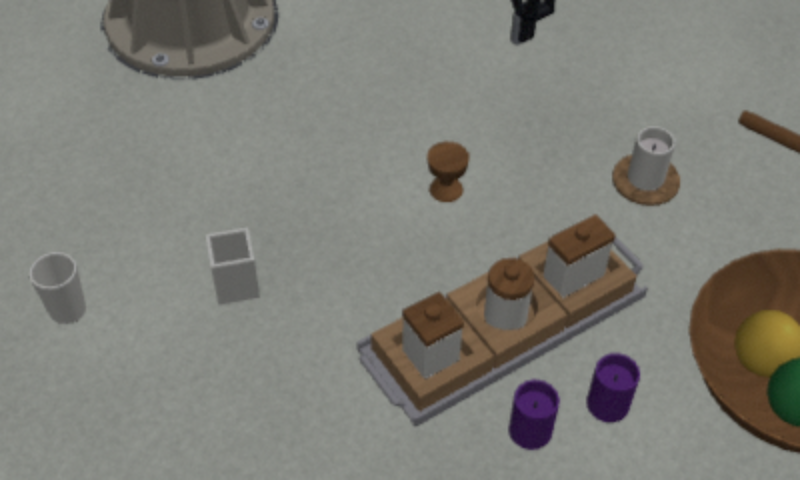

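The final view shows all three jars upright in their wells (square at (432,335), round at (510,295), oblong at (580,255)). The candle is on the coaster at (650,160), and the pot and beaker have not moved.

```bash
python3 -c "
from bench import manip
print(manip.close_job())"
```

```text
the job is handed in; nothing more can be done
None
```

The job is handed in at about 38 s: the three jars stand upright in their own wells, the candle is on the middle of the coaster, and the open beaker, open square pot and purple candles were left where they stood.

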